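# Vent and open a solvent-waste canister

## Task

Open the solvent-waste canister: first flip the small vent tab on its screw cap right back, well past upright, to let the pressure out. Then unscrew the cap anticlockwise, letting it climb with its thread and never forcing it, lift it off, and set it down flat, top up, in the steel tray. Do not drop it, and leave the slide box, flask and jar where they are.

Things in the scene. Friction and masses are not known exactly. Their poses are not given: they have to be found in the camera images.
- canister: fixed white 2.5-litre plastic canister, 165 x 105 mm, shoulder 150 mm high, in a grey spill tray 220 x 150 mm, 24 mm high. Origin under its centre on the bench, z up; x runs along it from the neck end to the carrying handle, whose bridge (22 mm wide) spans x = 15 to 85 mm and is at most 175 mm high.
- neck_top (a point): centre of the canister neck's rim, 180 mm above the bench, at x = -48 mm of the canister; on the axis of the thread (40 mm across), which is right-hand, multi-start and coarse, so that the cap climbs several mm before it is off. Loading the thread with much more than 10 N, along the axis or sideways, spoils it.
- cap_center (a point): centre of the grey ribbed screw cap, on its axis half-way up: 48 mm across, 24 mm high, with a flared foot 53 mm across and 4 mm high; 45 g or so, loose. z up; the tab's lip points to -x. It sits on a springy seal; about 0.2 to 0.4 N m starts it (anticlockwise from above). The thread lets go after 85 to 135 degrees, as tight as it is: only then does it lift freely; before, a pull is held fast.
- tab_hinge (a point): middle of the vent tab's hinge, on the cap 15.5 mm above cap_center and 6 mm to its +x side; the hinge axis runs along y of the cap.
- tab_lip (a point): point on the black vent tab 39 mm from its hinge, mid-thickness. Tab 16 mm wide (along y), 5 mm thick, 46 mm long from the hinge; shut, it lies on top of the cap along -x, its last 16 mm stick out past the cap's rim, free below and beside; the very end is 3.5 mm higher, a thumb ledge. Axes as the cap's when shut; they turn with the tab.
- tab (a joint): angle of the vent tab: 0 shut, 1.57 upright, 2.3 at the back stop; stiff hinge (about 0.09 N m), it stays where it is left.
- tray_floor (a point): centre of the inner floor (3 mm above the bench) of the loose, heavy steel tray, 200 mm along x, 150 mm along y, walls 3 mm thick and 18 mm high. z up.
- slide_box: small box of microscope slides, 84 x 62 x 32 mm, origin under its centre; not to be disturbed.
- flask: glass conical flask, 66 mm across, 105 mm high, origin under its centre; not to be disturbed.
- jar: amber specimen jar, 58 mm across, 75 mm high, origin under its centre; not to be disturbed.
Mind the look-alikes: they are no part of the job. What is shaped like the part that bears cap_center but blue is not meant.

How it is judged (in metres and radians):
On the way, in this order (a step that is already met when the one before it is completed fails the run):
1. the vent tab is flipped back past 1.8 rad while the cap is still screwed on (value of joint tab above 1.8 rad and z of cap_center in the frame of canister below 0.178 m), for 0.2 s.
2. the cap is off the thread, lifted at least 15 mm above where it sat (z of cap_center in the frame of canister above 0.19 m), for 0.1 s.
At the end, for the whole second after the job is handed in: the cap lies flat (within 0.15 rad), top up and at rest on the floor of the steel tray, wholly inside its walls (x of cap_center in the frame of tray_floor between -0.076 and 0.076 m and y of cap_center in the frame of tray_floor between -0.051 and 0.051 m and z of cap_center in the frame of tray_floor between 0.009 and 0.015 m and angle between cap_center's own z axis and vertical below 0.15 rad and linear speed of cap below 0.02 m/s); the robot touches nothing.
It fails at once if the cap is unscrewed (raised more than 4 mm or so) while its vent tab is still shut or not yet upright (z of cap_center in the frame of canister above 0.178 m and value of joint tab below 1 rad).
It fails at once if the thread is forced: the cap presses on the neck and its seal with more than 30 N in sum (the seal's own thrust makes up to 17 N of it at the start) (contact force between cap and canister above 30 N).
It fails at once if the cap is dropped: it falls faster than 0.7 m/s with no finger on it (linear speed of cap above 0.7 m/s and contact force between the fingers and cap below 0.05 N).
It fails at once if the slide box, the flask or the jar is moved more than 25 mm (distance of any of slide_box, flask, jar from where it was at the start of the episode above 0.025 m).
It also fails if it takes over 72 s, if anything falls off the work surface, if the arm or the gripper's body presses on something with over 40 N, if the wrist force passes 120 N, or if a joint passes its speed limit or range.

## Robot

A 6-joint arm with a two-finger parallel gripper is mounted at the origin on the work surface. World frame = base frame: x ahead of the robot, y to its left, z up, the work surface at z = 0. Lengths are in m, angles in degrees, forces in N, time in s.
With the tool pointing down it reaches from about 0.35 to 0.775 m from the base axis. Payload 5.5 kg.
Tool frame: the origin (TCP) lies midway between the tips of the shut fingers; the grasp point (between the pads) lies 19 mm behind it; z points along the fingers, x is the direction in which the jaws open and shut, and the axes are right-handed (so a half turn about z gives the same grasp; the last joint's range is limited). The gripper opens to 85 mm and grips with 20 to 120 N. Pads are 22 mm wide; open, the fingers measure 114 mm over their backs; the gripper's body (76 mm by 85 mm) begins 54 mm behind the grasp point. The pads swing forward as they close: fully open they stand 13 mm farther back than shut.
Start: joints at [56.975, 17.945, 2.641, 74.691, 0, 82.002], TCP at [0.243, 0.521, 0.231] pointing down, gripper open.
Joint ranges: [-158.12, 158.12], [-49.38, 96.58], [-58.88, 72.47], [-126.05, 133.96], [-84.25, 85.87], [-180, 180]. Speed limits (degrees/s): [147.25, 147.25, 180, 180, 180, 180].

## Interface

Orientations are given as a 3x3 rotation matrix whose columns are the frame's x, y, z axes.
In Python, from cell import r gives the robot as it stands. Calls block until the motion is done:
- r.reach(position, orientation): joint-space move of the TCP to a pose.
- r.line_to(position, rot=None, max_speed=0.15): straight line of the TCP; rot=None keeps the orientation; max_speed is the mean speed in m/s.
- r.move_j(angles): joint-space move.
- r.set_gripper(opening, grip_force=None): finger opening in m; grip_force is the grip in N (None keeps the last); returns when the fingers have stopped.
- r.hold(seconds).
- r.solve_ik(position, orientation): joint angles nearest the present ones, or None.
- r.get_state(): the state.
- r.snapshot(name): name is "scene" or "side" or "wrist"; returns the picture (420x560x3 uint8, red, green, blue); there is no depth.
- r.camera_model(name): a dict with "fx", "fy", "cx", "cy" (pixels), "view" (4x4, takes a point from world to camera coordinates). Camera axes: x right, y down, z forward; pixel columns grow to the right and rows downward; lengths in m; the calibration is good to about 2 mm. A picture is of the moment at which its call begins: read the wrist's pose just before it. camera_model takes no time and is no camera call; for the wrist camera it gives the pose at the moment of the call.
A pose or a line that the arm cannot do raises r.PlanningError and nothing moves.
- r.finish_job(): hands the job in, once; it reports no verdict.
The state is a dict: "t": time; "joint_positions": joint angles; "qd": joint speeds; "joint_torque": joint torques, N m; "position": TCP position; "ee_rot": TCP orientation; "ft_force": force on the tool from outside, world axes, zero at the start; "wrist_torque": the same for the moment, N m; "finger_gap": finger opening in m.
Only numpy, scipy, OpenCV 4.12 (cv2) and the standard library are available. Lean on these libraries where they do the work, as an engineer would, in place of code of your own. Each camera call takes 0.05 s, during which the arm holds its last target.

## Working session

There is one attempt and no reset: what is moved stays moved. The work goes in short steps, each a Python script; the robot and the scene stay as the last script left them, time stands still between calls to the robot, and variables do not carry over. Pictures are saved under pics/ and viewed, and the job is handed in when it is done.

```bash
ls; mkdir -p pics
python3 - <<'E'
from cell import r
import cv2,numpy as np
for n in ["scene","side","wrist"]:
    c=r.camera_model(n); im=r.snapshot(n); cv2.imwrite(f"pics/{n}0.png",cv2.cvtColor(im,cv2.COLOR_RGB2BGR))
    print(n,c["fx"],c["cx"],c["cy"]); print(np.round(c["view"],3))
s=r.get_state();print(s["t"],s["position"],s["ee_rot"],s["finger_gap"],s["ft_force"])
E
```

```text
pics
scene 441.16477150702616 276.67595518590923 210.32112004144147
[[ 0.169  0.986 -0.005 -0.088]
 [ 0.737 -0.13  -0.663 -0.339]
 [-0.655  0.109 -0.748  1.403]
 [ 0.     0.     0.     1.   ]]
side 415.4779380449057 277.9840841904205 210.58744476731943
[[ 0.927 -0.376 -0.006 -0.51 ]
 [-0.213 -0.512 -0.832  0.228]
 [ 0.31   0.773 -0.554  0.752]
 [ 0.     0.     0.     1.   ]]
wrist 341.63569365621794 279.19135940837504 203.53220851083913
[[ 0.423  0.906  0.    -0.574]
 [ 0.872 -0.408  0.271 -0.034]
 [ 0.245 -0.114 -0.963  0.377]
 [ 0.     0.     0.     1.   ]]
0.15 [0.24305334 0.52067317 0.23057719] [[ 4.23048256e-01  9.06106813e-01 -7.85683023e-04]
 [ 9.06105990e-01 -4.23048943e-01 -1.23538725e-03]
 [-1.45177518e-03 -1.89283672e-04 -9.99998928e-01]] 0.08530651059469516 [-0.14633404 -0.12045518 -0.53946534]
```

View pics/scene0.png

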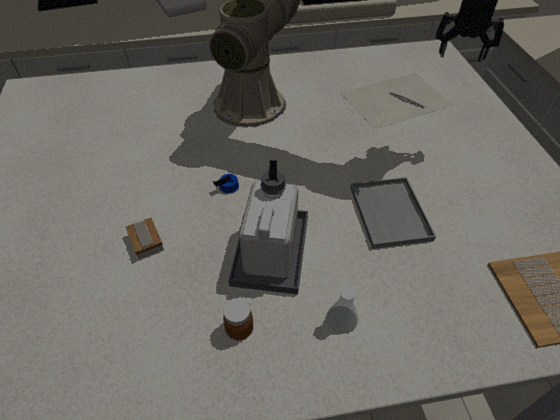

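View pics/side0.png

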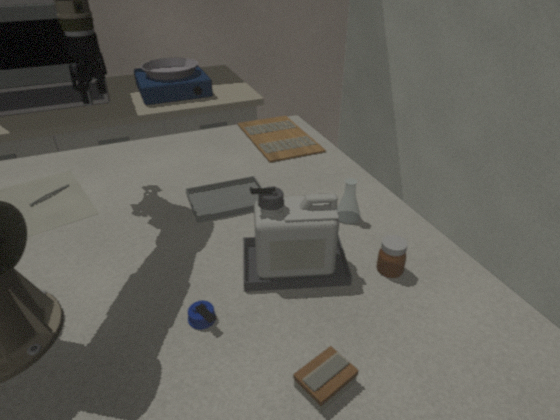

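View pics/wrist0.png

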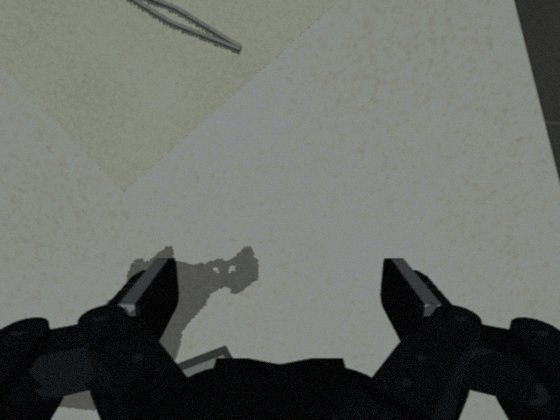

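The grey cap is at scene (273,181) and side (271,198). The look-alike is the blue cap lying on the bench at scene (229,183) and side (202,314). I choose the grey cap on the canister neck, and check it in close crops.

```bash
cat > h.py <<'E'
import numpy as np, cv2
def ray(c,u,v):
    V=np.array(c["view"]);R=V[:3,:3];o=-R.T@V[:3,3]
    d=R.T@np.array([(u-c["cx"])/c["fx"],(v-c["cy"])/c["fy"],1]);return o,d/np.linalg.norm(d)
def plane(c,u,v,z):
    o,d=ray(c,u,v);return o+d*(z-o[2])/d[2]
def tri(*obs):
    A=np.zeros((3,3));b=np.zeros(3);L=[]
    for c,u,v in obs:
        o,d=ray(c,u,v);P=np.eye(3)-np.outer(d,d);A+=P;b+=P@o;L.append((o,P))
    p=np.linalg.solve(A,b);return p,[float(np.linalg.norm(P@(p-o))) for o,P in L]
def proj(c,p):
    q=np.array(c["view"])@np.append(p,1);return c["fx"]*q[0]/q[2]+c["cx"],c["fy"]*q[1]/q[2]+c["cy"]
E
python3 - <<'E'
from cell import r
from h import *
a=cv2.imread("pics/scene0.png")[145:305,215:315];b=cv2.imread("pics/side0.png")[170:300,230:360]
cv2.imwrite("pics/crop0.png",np.hstack([cv2.resize(a,(375,600),interpolation=cv2.INTER_CUBIC),cv2.copyMakeBorder(cv2.resize(b,(420,420),interpolation=cv2.INTER_CUBIC),0,180,0,0,0)]))
S,D=r.camera_model("scene"),r.camera_model("side")
print(tri((S,273,180),(D,272,197)))
p=[ -np.array(r.camera_model("wrist")["view"])[:3,:3].T@np.array(r.camera_model("wrist")["view"])[:3,3]]
st=r.get_state();print(p, np.array(st["ee_rot"]).T@(p[0]-st["position"]), (np.array(st["ee_rot"]).T@np.array(r.camera_model("wrist")["view"])[:3,:3].T).round(3))
E
```

```text
(array([ 0.53310074, -0.01009777,  0.1769305 ]), [0.0014491865380324505, 0.0014491865380325368])
[array([0.17983036, 0.54956571, 0.37257043])] [-0.00077281 -0.06953661 -0.14197911] [[ 1.    -0.001  0.002]
 [ 0.     0.963  0.271]
 [-0.002 -0.271  0.963]]
```

View pics/crop0.png

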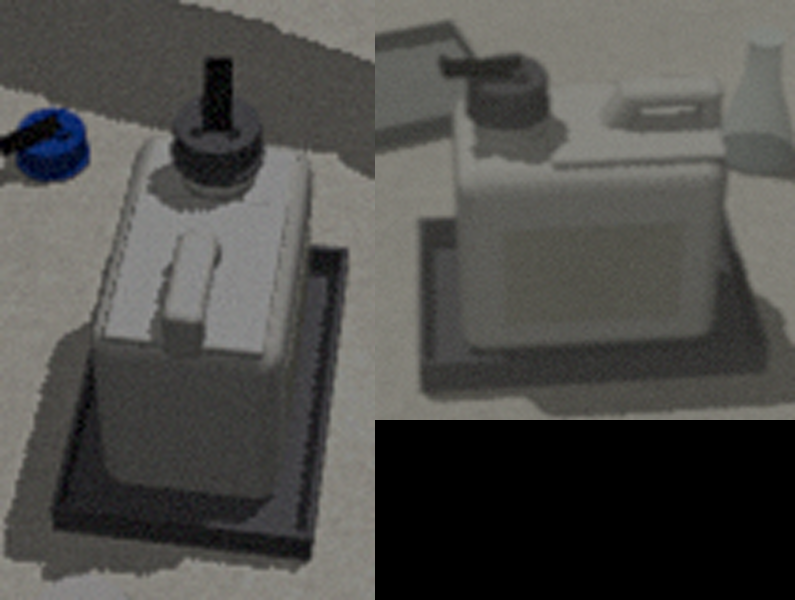

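The crops show the grey ribbed cap on the neck with its black tab pointing toward the robot. The blue one lies on the bench, so the choice holds. Next I look with the wrist camera on the way over, at the tray and then the cap.

Run:
```python
from cell import r
from h import *
S=r.camera_model("scene")
T=np.mean([plane(S,*q,0.018) for q in [(352,184),(406,178),(433,237),(373,247)]],0);print("tray",T)
for q in [(130,233,),(342,325),(238,330)]: print(plane(S,*q,0.0).round(3))
def R(yaw,tilt=0):
    # yaw: direction of tool x rel. world y ; tilt: tip leans towards tool +y
    y=np.radians(yaw);x=np.array([-np.sin(y),np.cos(y),0]);f=np.array([np.cos(y),np.sin(y),0])
    t=np.radians(tilt);z=np.array([0,0,-1])*np.cos(t)+f*np.sin(t)
    return np.column_stack([x,np.cross(z,x),z])
for t in (0,30,45,60,75): print(t,r.solve_ik([0.49,-0.01,0.18],R(0,t)))
for yw in (-180,-120,-60,0,60,120): print(yw,r.solve_ik([0.533,-0.01,0.2],R(yw)))
def shot(n):
    c=r.camera_model("wrist");im=r.snapshot("wrist");cv2.imwrite(f"pics/{n}.png",cv2.cvtColor(im,cv2.COLOR_RGB2BGR));np.savez(f"pics/{n}.npz",**{k:np.array(v) for k,v in c.items()})
try:
    r.reach([T[0]-0.03,T[1],0.32],R(0)); shot("tray1")
    r.reach([0.52,-0.04,0.31],R(0)); shot("cap1")
    r.line_to([0.50,0.05,0.31]); shot("cap2")
except r.PlanningError as e: print(e)
s=r.get_state();print(s["t"],s["position"],s["joint_positions"])
```

```text
tray [0.52301273 0.28144786 0.018     ]
[ 0.472 -0.348  0.   ]
[0.791 0.088 0.   ]
[ 0.766 -0.121  0.   ]
0 [-10.56364281   9.89385892 -15.19578367  64.91035741   0.
 -10.56364281]
30 [-15.29222028 -12.39579894 -45.46805081  27.8139572    7.57772591
 -13.32177789]
45 None
60 None
75 None
-180 [ -9.70567406  13.95403509  -7.16767315  68.87829176   0.
 170.29432594]
-120 [ -9.70567406  13.95403509  -7.16767315  68.87829176   0.
 110.29432594]
-60 [-9.70567406 13.95403509 -7.16767315 68.87829176  0.         50.29432594]
0 [-9.70567406 13.95403509 -7.16767315 68.87829176  0.         -9.70567406]
60 [ -9.70567406  13.95403509  -7.16767315  68.87829176   0.
 -69.70567406]
120 [  -9.70567406   13.95403509   -7.16767315   68.87829176    0.
 -129.70567406]
3.6333 [0.5002231  0.04969619 0.30997849] [-3.47366295e+00  9.21063875e+00  2.26383469e+00  8.30426561e+01
 -1.65548295e-02 -3.46770636e+00]
```

Run:
```python
import cv2,numpy as np
a=[cv2.imread(f"pics/{n}.png") for n in("cap1","cap2","tray1")]
cv2.imwrite("pics/c1.png",np.vstack([np.hstack([cv2.resize(x,(400,300)) for x in a[:2]]),np.hstack([cv2.resize(a[2],(400,300)),np.zeros((300,400,3),np.uint8)])]))
```

```text
(no output)
```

View pics/c1.png

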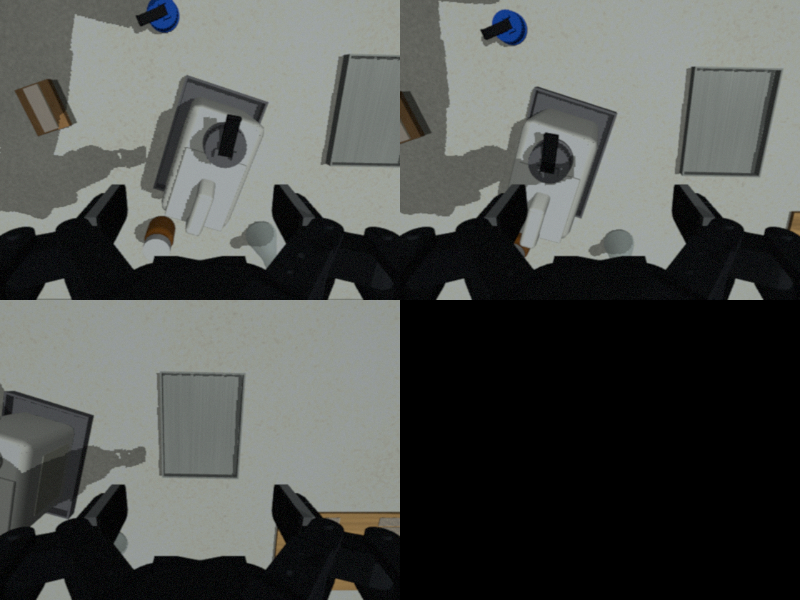

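View pics/cap1.png

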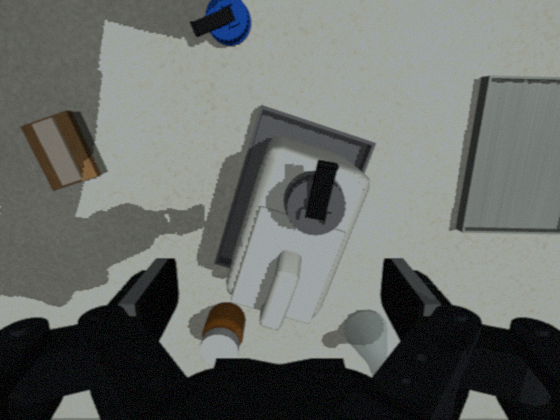

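View pics/cap2.png

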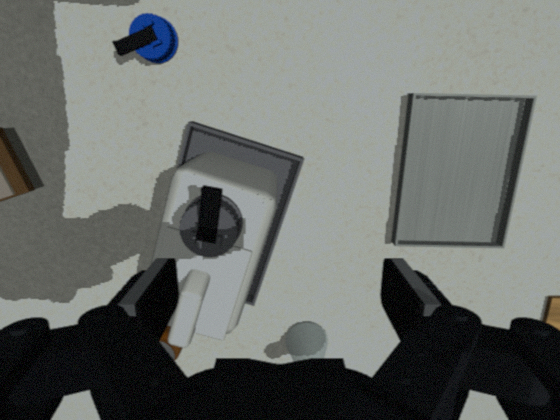

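The cap is at cap1 (315,203) and cap2 (211,223), and its tab points up the picture (toward the robot). The steel tray is at the right, at cap2 about (462,170). The canister is yawed by roughly -15 to -20°. Next are masks for precise numbers.

```bash
cat >> h.py <<'E'
def load(n):
    c=dict(np.load(f"pics/{n}.npz"));return cv2.imread(f"pics/{n}.png"),c
E
python3 - <<'E'
from h import *
out=[]
for n,(u,v) in {"cap1":(315,203),"cap2":(211,223)}.items():
    im,c=load(n);x0,y0=u-50,v-50;cr=im[y0:y0+100,x0:x0+100]
    out.append(cv2.resize(cr,(400,400),interpolation=cv2.INTER_NEAREST))
    g=cv2.cvtColor(cr,cv2.COLOR_BGR2GRAY)
    print(n,[int(g[55,x]) for x in range(10,90,3)])
    print([int(g[y,50+ (0 if n=="cap1" else 12)]) for y in range(5,95,3)])
cv2.imwrite("pics/c2.png",np.hstack(out))
im,c=load("cap2");
E
```

```text
cap1 [106, 101, 103, 80, 65, 81, 83, 82, 58, 47, 46, 7, 13, 6, 9, 13, 13, 28, 80, 83, 84, 84, 80, 88, 162, 164, 161]
[128, 160, 158, 140, 93, 20, 0, 18, 14, 14, 0, 6, 22, 18, 10, 13, 3, 12, 0, 4, 27, 82, 86, 79, 85, 82, 155, 161, 161, 166]
cap2 [86, 80, 94, 82, 82, 78, 70, 46, 49, 17, 8, 2, 7, 10, 22, 12, 76, 80, 75, 60, 56, 43, 32, 44, 98, 158, 161]
[109, 136, 161, 166, 151, 155, 65, 84, 43, 44, 68, 82, 82, 83, 82, 82, 83, 54, 46, 51, 44, 48, 52, 44, 51, 62, 155, 160, 164, 162]
```

View pics/c2.png

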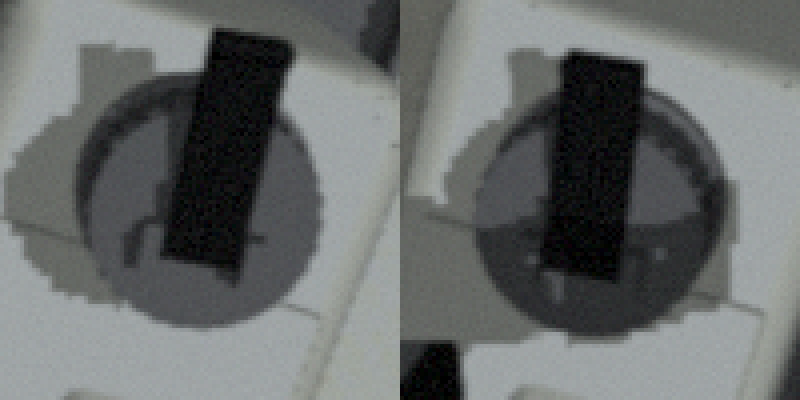

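```bash
python3 - <<'E'
from h import *
_,A=load("cap1");_,B=load("cap2")
P=lambda x,y,n:((265+x/4,153+y/4) if n==1 else (161+x/4,173+y/4))
pts={}
for k,a,b in [("endL",(213,29),(165,52)),("endR",(293,42),(245,64)),("hL",(162,255),(141,264)),("hR",(240,268),(217,280)),("cap",(206,205),(192,215))]:
    p,e=tri((A,*P(*a,1)),(B,*P(*b,2)));pts[k]=p;print(k,p.round(4),np.round(e,4))
d=(pts["hL"]+pts["hR"]-pts["endL"]-pts["endR"])/2;print(d,np.degrees(np.arctan2(d[1],d[0])))
for n,c in ((1,A),(2,B)):
    for q in ([(206,205)] if n==1 else [(192,215)]): print(plane(c,*P(*q,n),0.187))
# spill tray near edge z .024
for c,a,b in ((A,(264,107),(374,145)),(B,(191,123),(302,157))):
    p,q=plane(c,*a,.024),plane(c,*b,.024);e=q-p;print("tray edge",p.round(4),q.round(4),np.linalg.norm(e),np.degrees(np.arctan2(-e[0],e[1])))
# steel tray
_,T=load("tray1")
for c,qs in ((T,[(221,104),(342,104),(333,247),(225,247)]),(B,[(409,95),(534,97),(504,246),(396,243)])):
    for z in (0.003,0.021):print(z,[plane(c,*q,z)[:2].round(3) for q in qs])
E
python3 - <<'E'
import cv2
im=cv2.imread("pics/tray1.png")[80:270,200:360];cv2.imwrite("pics/c3.png",cv2.resize(im,None,fx=3,fy=3))
E
```

```text
endL [ 0.4891 -0.0093  0.1941] [0. 0.]
endR [0.4916 0.006  0.1938] [0. 0.]
hL [ 0.5349 -0.0178  0.1902] [0.0004 0.0004]
hR [ 0.5375 -0.0021  0.1918] [0.0001 0.0001]
cap [ 0.5267 -0.0083  0.1829] [0.0002 0.0002]
[ 0.04585377 -0.0082821  -0.0029585 ] -10.238375018308696
[ 0.52577966 -0.00876274  0.187     ]
[ 0.52500866 -0.00747994  0.187     ]
tray edge [ 0.4503 -0.0569  0.024 ] [0.4956 0.0793 0.024 ] 0.1435036677597366 -18.415582946943122
tray edge [ 0.4492 -0.0572  0.024 ] [0.4906 0.079  0.024 ] 0.14237665472782157 -16.93920275596431
0.003 [array([0.419, 0.207]), array([0.419, 0.363]), array([0.617, 0.36 ]), array([0.617, 0.204])]
0.021 [array([0.419, 0.21 ]), array([0.419, 0.36 ]), array([0.61 , 0.357]), array([0.61 , 0.207])]
0.003 [array([0.416, 0.213]), array([0.418, 0.371]), array([0.62 , 0.369]), array([0.615, 0.215])]
0.021 [array([0.416, 0.207]), array([0.419, 0.358]), array([0.612, 0.356]), array([0.608, 0.209])]
```

View pics/c3.png

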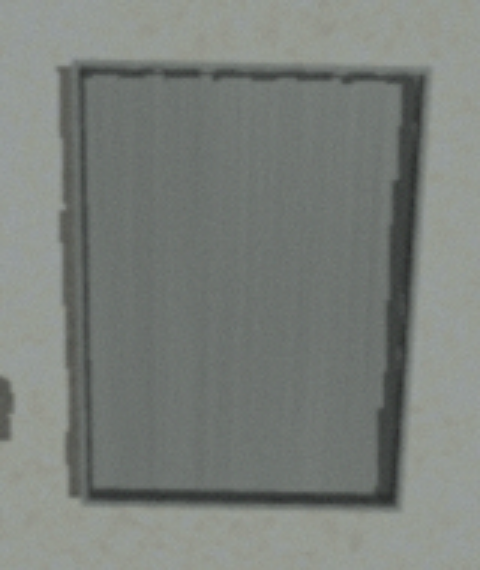

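Run:
```python
from h import *
from scipy.optimize import least_squares
for n,(u,v),rng in (("cap1",(316,204),(-40,130)),("cap2",(209,227),(30,230))):
    im,c=load(n);g=cv2.GaussianBlur(cv2.cvtColor(im,cv2.COLOR_BGR2GRAY),(3,3),0).astype(float)
    P=[]
    for a in np.radians(np.arange(*rng,5)):
        rs=np.arange(20,40,.5);val=cv2.remap(g.astype(np.float32),(u+rs*np.cos(a)).astype(np.float32)[None],(v+rs*np.sin(a)).astype(np.float32)[None],cv2.INTER_LINEAR)[0]
        i=int(np.argmax(np.diff(val)))
        if np.diff(val)[i]>8:P.append((np.degrees(a),u+rs[i]*np.cos(a)+.25*np.cos(a),v+rs[i]*np.sin(a)+.25*np.sin(a)))
    W=np.array([plane(c,p[1],p[2],0.1865)[:2] for p in P])
    f=lambda q:np.hypot(W[:,0]-q[0],W[:,1]-q[1])-q[2]
    s=least_squares(f,[.53,-.008,.024],loss="soft_l1",f_scale=.0005)
    s2=least_squares(lambda q:f([*q,.024]),[.53,-.008],loss="soft_l1",f_scale=.0005)
    print(n,s.x.round(4),s2.x.round(4),(s.fun*1e3).round(1))
```

```text
cap1 [ 0.5275 -0.0099  0.0246] [ 0.5281 -0.0094] [ 1.3  0.8  0.3  0.2 -0.7 -0.8 -0.4  0.3 -0.1 -1.  -0.2 -0.2  0.2 -0.3
 -0.3  0.1  0.1  0.1  0.  -0.   0.4  0.3  0.2  0.1  0.4  0.3 -0.3  0.
 -0.1  0.2  0.  -0.1 -0.3 -0.4]
cap2 [ 0.5236 -0.0069  0.0285] [ 0.5283 -0.0087] [-3.5  4.  -2.4  0.9  0.8 -1.  -0.7 -0.8 -0.5 -0.2  0.5  0.8  0.5  1.1
  0.7 -0.1  0.8  0.8 -0.2  8.4 -0.1 -0.3 -0.1 -0.8 -0.7 -1.  -1.4 -1.7
 -2.1  2.6  3.1  2.   1.3  0.7  0.2 -4.7 -4.8]
```

Run:
```python
from cell import r
from h import *
def Rz(az,tilt,roll):
    a,t=np.radians(az),np.radians(tilt)
    z=np.array([np.sin(t)*np.cos(a),np.sin(t)*np.sin(a),-np.cos(t)])
    x=np.cross(z,[0,0,1.]);x/=np.linalg.norm(x);y=np.cross(z,x);ro=np.radians(roll)
    x2=np.cos(ro)*x+np.sin(ro)*y
    return np.column_stack([x2,np.cross(z,x2),z])
for az in range(-180,180,30):
    o=[]
    for t in (20,30,40,50,60,70,80):
        s=[]
        for ro in (0,90,180,270):
            s.append("1" if r.solve_ik([0.49,-0.002,0.185],Rz(az,t,ro)) is not None else "0")
        o.append("".join(s))
    print(az,o)
```

```text
-180 ['1111', '1111', '1111', '1111', '1111', '0000', '0000']
-150 ['1111', '1111', '1111', '1111', '1111', '0000', '0000']
-120 ['1111', '1111', '1111', '1111', '1111', '1111', '1111']
-90 ['1111', '1111', '1111', '1111', '1111', '1111', '1111']
-60 ['1111', '1111', '1111', '1111', '1111', '1111', '1111']
-30 ['1111', '1111', '1111', '0000', '0000', '0000', '0000']
0 ['1111', '1111', '1111', '0000', '0000', '0000', '0000']
30 ['1111', '1111', '1111', '1111', '0000', '0000', '0000']
60 ['1111', '1111', '1111', '1111', '1111', '1111', '1111']
90 ['1111', '1111', '1111', '1111', '1111', '1111', '1111']
120 ['1111', '1111', '1111', '1111', '1111', '1111', '1111']
150 ['1111', '1111', '1111', '1111', '1111', '0000', '0000']
```

```bash
cat >> h.py <<'E'
YAW=np.radians(-10.2);Z=np.array([0,0,1.])
f=np.array([np.cos(YAW),np.sin(YAW),0]);l=np.cross(Z,f)
AX=np.array([0.529,-0.009,0.175]);HG=AX+.006*f+.0155*Z
tz=-l*np.sin(np.radians(70))-Z*np.cos(np.radians(70))
def RF(s=1): return np.column_stack([s*f,np.cross(tz,s*f),tz])
def bar(th,L,c=0,hx=.0145,hz=.011):
    h=hx*abs(np.sin(th))+hz*abs(np.cos(th))
    return HG+L*(-np.cos(th)*f+np.sin(th)*Z)+(.0025+h+c)*(-np.sin(th)*f-np.cos(th)*Z)+.006*tz
def shot(r,name,cam="wrist",crop=None,k=1):
    c=r.camera_model(cam);im=cv2.cvtColor(r.snapshot(cam),cv2.COLOR_RGB2BGR)
    np.savez(f"pics/{name}.npz",**{q:np.array(v) for q,v in c.items()})
    cv2.imwrite(f"pics/{name}.png",im)
    return im,c
E
python3 - <<'E'
from cell import r
from h import *
for s in (1,-1):
    for p in [bar(0,.047,.005)+.1*l,bar(0,.047,.005)]+[bar(t,.047-.004*t) for t in (.0,.5,1,1.5,2,2.2)]:
        q=r.solve_ik(p,RF(s));print(s,p.round(3),None if q is None else np.round(q,0))
E
```

```text
1 [0.505 0.091 0.17 ] [ 27.  54.  18. 113. -49. 156.]
1 [ 0.488 -0.007  0.17 ] [ 19.  46.   3. 100. -55. 149.]
1 [ 0.488 -0.007  0.175] [ 19.  45.   3. 101. -55. 149.]
1 [ 0.486 -0.007  0.193] [ 19.  44.   3. 103. -55. 149.]
1 [ 0.494 -0.008  0.213] [ 19.  44.   5. 105. -55. 148.]
1 [ 0.514 -0.012  0.228] [ 18.  44.   9. 107. -56. 147.]
1 [ 0.532 -0.015  0.232] [ 17.  45.  13. 109. -57. 146.]
1 [ 0.54  -0.017  0.232] [ 17.  46.  14. 109. -57. 146.]
-1 [0.505 0.091 0.17 ] [ 27.  54.  18. 113. -49. -24.]
-1 [ 0.488 -0.007  0.17 ] [ 19.  46.   3. 100. -55. -31.]
-1 [ 0.488 -0.007  0.175] [ 19.  45.   3. 101. -55. -31.]
-1 [ 0.486 -0.007  0.193] [ 19.  44.   3. 103. -55. -31.]
-1 [ 0.494 -0.008  0.213] [ 19.  44.   5. 105. -55. -32.]
-1 [ 0.514 -0.012  0.228] [ 18.  44.   9. 107. -56. -33.]
-1 [ 0.532 -0.015  0.232] [ 17.  45.  13. 109. -57. -34.]
-1 [ 0.54  -0.017  0.232] [ 17.  46.  14. 109. -57. -34.]
```

Run:
```python
from cell import r
from h import *
r.set_gripper(0,20)
r.reach(bar(0,.047,.006)+.12*l+.03*Z,RF(-1))
s=r.get_state();print(s["t"],np.round(s["ft_force"],2),s["finger_gap"])
r.line_to(bar(0,.047,.006)+.04*l)
s=r.get_state();print(s["t"],np.round(s["ft_force"],2))
a,_=shot(r,"f1s","scene");b,_=shot(r,"f1d","side");w,_=shot(r,"f1w")
o=np.hstack([cv2.resize(a[130:250,210:330],(400,400)),cv2.resize(b[150:250,220:320],(400,400))])
cv2.imwrite("pics/f1.png",o)
```

```text
5.3083 [-0.28 -0.37 -0.14] -9.568452363355705e-05
6.025 [-0.41  0.28 -0.01]
```

View pics/f1.png

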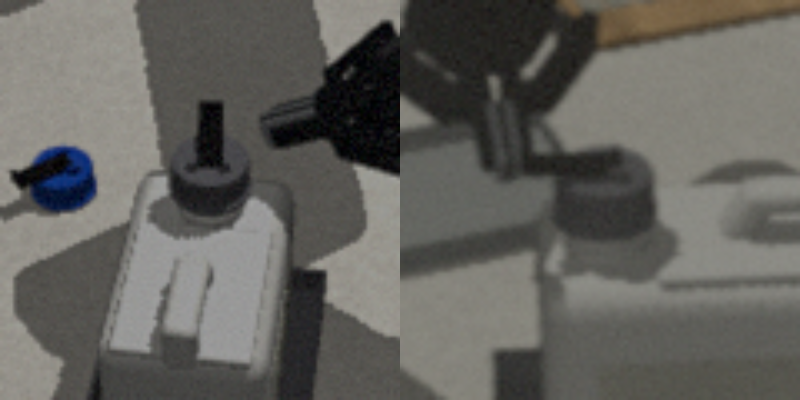

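View pics/f1w.png

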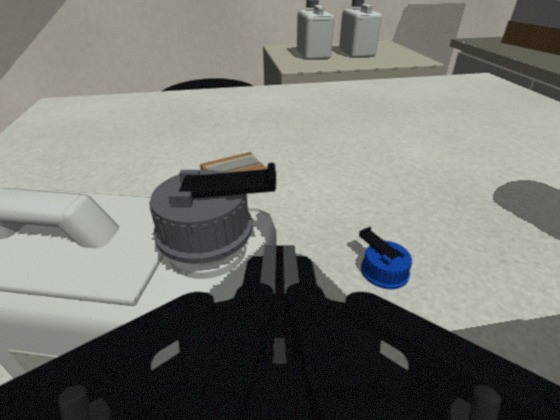

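The tip (wrist picture, column 282) lines up with the end of the tab (column 275), just below it, with the blue cap far off at (387,265). I move in and lift.

Run:
```python
from cell import r
from h import *
def F():
    s=r.get_state();return round(s["t"],1),np.round(s["ft_force"],1),np.round(s["position"],4)
r.line_to(bar(0,.044,.006)+.04*l);print(F()); f0=F()[1]
r.line_to(bar(0,.044,.006)+.02*l,max_speed=.08);print(F())
r.line_to(bar(0,.044,.006),max_speed=.08);print(F())
for c in (.004,.002,0,-.002,-.004):
    r.line_to(bar(0,.044,c),max_speed=.05);x=F();print(c,x)
    if np.linalg.norm(x[1]-f0)>1.5:break
a,_=shot(r,"f2s","scene");b,_=shot(r,"f2d","side");w,_=shot(r,"f2w")
o=np.hstack([cv2.resize(a[130:230,220:320],(400,400)),cv2.resize(b[150:250,220:320],(400,400))])
cv2.imwrite("pics/f2.png",o)
```

```text
(6.4, array([ 0. ,  0.7, -0.9]), array([0.498 , 0.032 , 0.1687]))
(6.8, array([ 0. ,  0.3, -0.1]), array([0.4939, 0.0116, 0.1691]))
(7.2, array([ 0.4,  0.9, -1.5]), array([ 0.4905, -0.008 ,  0.1691]))
0.004 (7.5, array([0.3, 1.3, 0.3]), array([ 0.4908, -0.0075,  0.171 ]))
0.002 (7.7, array([-0.2,  0.1, -0.1]), array([ 0.4907, -0.0077,  0.173 ]))
0 (8.0, array([ 0.4,  0.3, -1. ]), array([ 0.4906, -0.0078,  0.1749]))
-0.002 (8.2, array([-0.2,  0.1, -1.6]), array([ 0.4906, -0.0078,  0.1769]))
-0.004 (8.5, array([ 0.7,  0.2, -2.6]), array([ 0.4907, -0.0078,  0.179 ]))
```

View pics/f2.png

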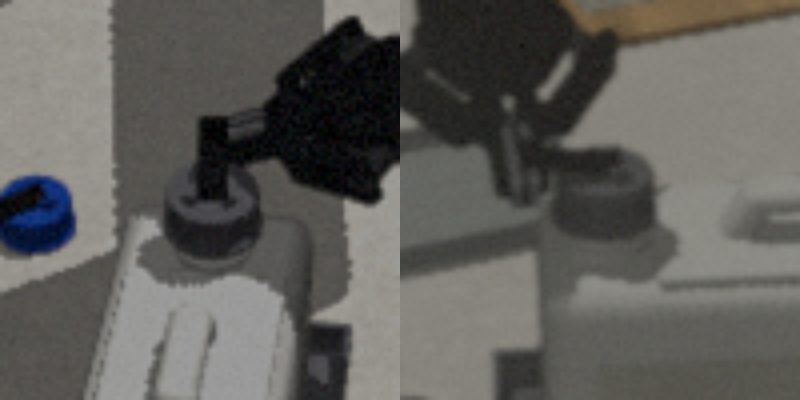

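View pics/f2w.png

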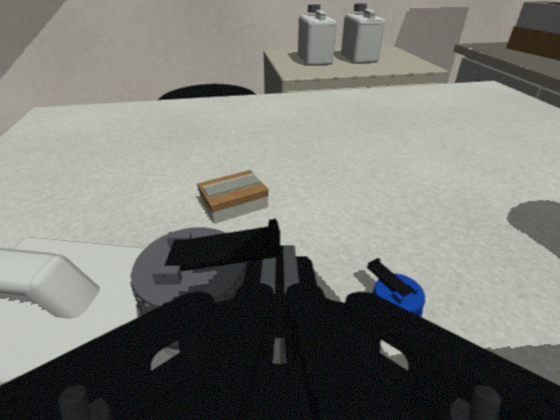

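```bash
cat > lift.py <<'E'
from cell import r
from h import *
import sys
ts=eval(sys.argv[1]);name=sys.argv[2]
for t in ts:
    r.line_to(bar(t,max(.036,.044-.008*t),-.0005,.010,.009),max_speed=.06)
    s=r.get_state();F=np.array(s["ft_force"]);print(round(t,2),round(s["t"],1),F.round(1))
    if np.linalg.norm(F)>9:print("STOP");break
a,_=shot(r,name+"s","scene");b,_=shot(r,name+"d","side");w,_=shot(r,name+"w")
o=np.hstack([cv2.resize(a[130:230,220:320],(400,400)),cv2.resize(b[130:230,220:320],(400,400))])
cv2.imwrite(f"pics/{name}.png",o)
E
python3 lift.py "[.15,.3,.45,.6]" g1
```

```text
0.15 8.9 [-0.1  0.2 -1. ]
0.3 9.1 [ 0.1  1.  -0.5]
0.45 9.4 [-0.2 -0.3 -0.6]
0.6 9.6 [-0.5 -0.6 -0.9]
```

View pics/g1.png

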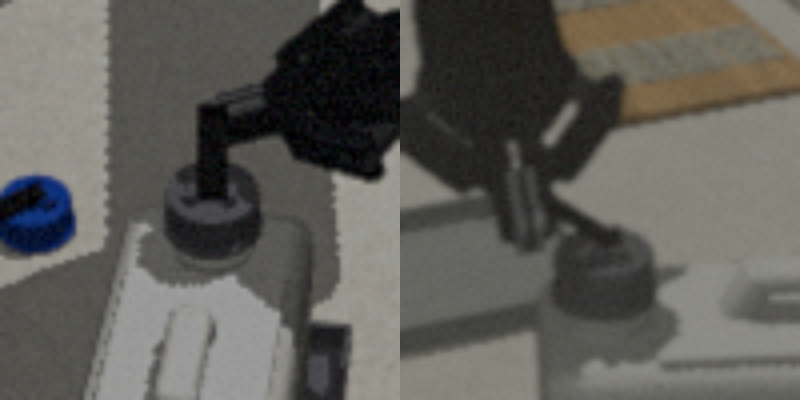

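View pics/g1w.png

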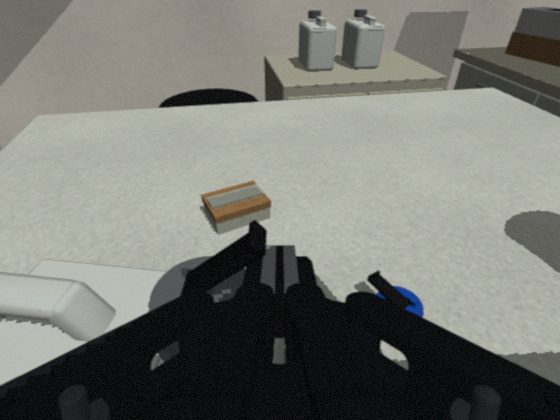

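The tab is rising on the finger: it stands about 30° up in both views, its end at wrist (258,228). I continue the arc.

```bash
python3 lift.py "[.8,1.0,1.2,1.4,1.6]" g2
```

```text
0.8 10.1 [-0.3  0.4 -1.1]
1.0 10.3 [0.2 0.4 0.1]
1.2 10.6 [-0.4  0.2  0.1]
1.4 10.9 [-0.6  0.1  0.1]
1.6 11.2 [-1.2 -0.1  0.7]
```

View pics/g2.png

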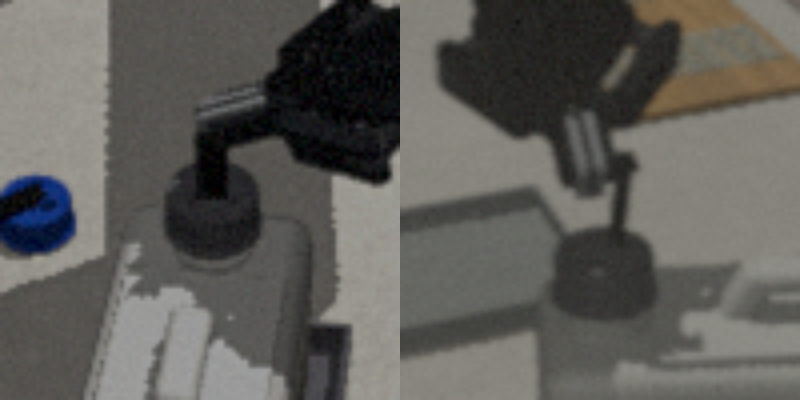

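View pics/g2w.png

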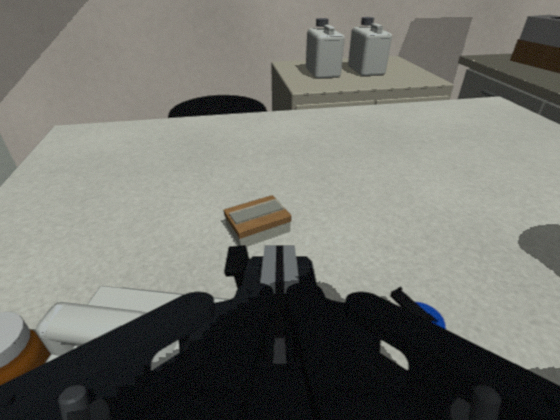

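```bash
sed -i 's/>9:/>5:/' lift.py; python3 lift.py "[1.8,1.95,2.1,2.2,2.28,2.35]" g3
```

```text
1.8 11.6 [-1.9  0.7 -1. ]
1.95 11.9 [-2.6  0.6 -0.1]
2.1 12.1 [-1.9  0.9  0.9]
2.2 12.4 [-2.   0.5 -0.3]
2.28 12.6 [-2.2 -0.6 -0.1]
2.35 12.9 [-2.1 -0.2  0.7]
```

View pics/g3.png

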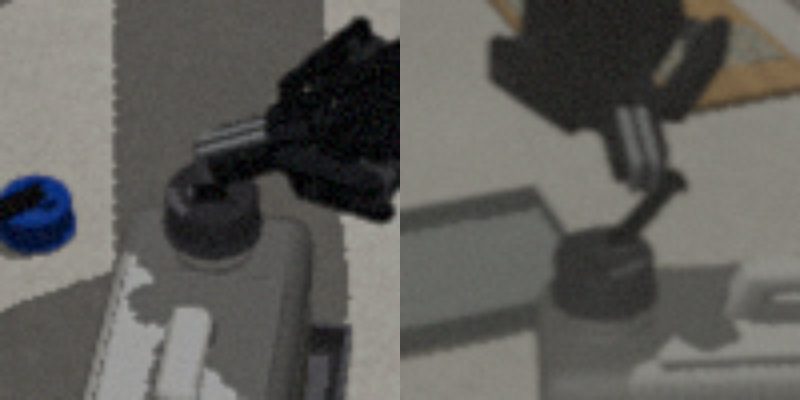

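View pics/g3w.png

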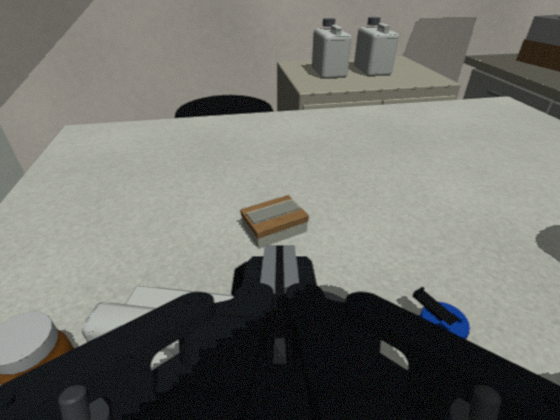

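Run:
```python
from h import *
_,D=load("g3d")
for uv in ((290.5,174.5),(273.5,188.5)):
    o,d=ray(D,*uv);t=((HG-o)@l)/(d@l);p=o+d*t-HG;print((p@f)*1e3,p[2]*1e3,np.arctan2(p[2],-(p@f)))
```

```text
35.95690714340968 30.498961094588882 2.4381394569643073
2.5380820489472544 3.7386618712434427 2.1672029275609157
```

The tab leans back about 2.3 rad (its end at side (290,174)). I retreat and go above the cap with the jaw along the cap's y, then recheck its centre.

```bash
cat >> h.py <<'E'
def RV(yawdeg):
    y=np.radians(yawdeg);x=np.array([-np.sin(y),np.cos(y),0]);z=np.array([0,0,-1.])
    return np.column_stack([x,np.cross(z,x),z])
E
python3 - <<'E'
from cell import r
from h import *
p=np.array(r.get_state()["position"])
r.line_to(p-.012*f+.01*Z)
r.line_to(p-.012*f+.07*Z+.12*l,max_speed=.25)
r.set_gripper(.078)
r.reach([*(AX[:2]-0*f[:2]),.285],RV(-10.2))
s=r.get_state();print(s["t"],s["joint_positions"].round(1) if hasattr(s["joint_positions"],"round") else s["joint_positions"],s["finger_gap"],s["ft_force"])
shot(r,"p1")
E
```

```text
15.5333 [-9.6 12.3  2.5 80.4 -0.1  0.5] 0.0777521668105949 [-0.11009234  0.88987944 -0.05406207]
```

View pics/p1.png

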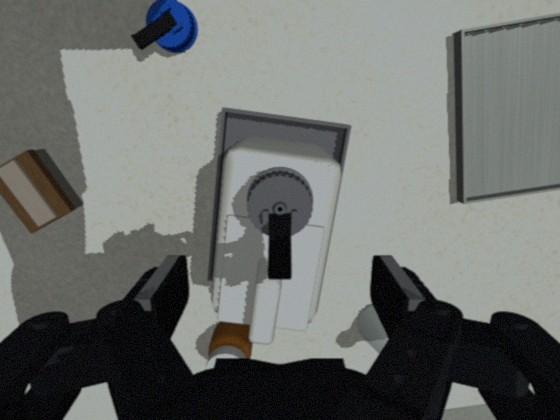

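The cap is now fully visible: centre at about (280,203), with the tab lying back below it along column 280 (yaw right). I fit the circle again.

Run:
```python
from h import *
from scipy.optimize import least_squares
im,c=load("p1");g=cv2.GaussianBlur(cv2.cvtColor(im,cv2.COLOR_BGR2GRAY),(3,3),0).astype(np.float32)
u,v=280,203;P=[]
for a in np.radians(np.r_[np.arange(-20,66,4),np.arange(114,200,4)]):
    rs=np.arange(24,42,.5);val=cv2.remap(g,(u+rs*np.cos(a)).astype(np.float32)[None],(v+rs*np.sin(a)).astype(np.float32)[None],cv2.INTER_LINEAR)[0]
    i=int(np.argmax(np.diff(val)));P.append((u+(rs[i]+.25)*np.cos(a),v+(rs[i]+.25)*np.sin(a)))
for z in (.185,.187):
    W=np.array([plane(c,*p,z)[:2] for p in P])
    F=lambda q:np.hypot(W[:,0]-q[0],W[:,1]-q[1])-q[2]
    s=least_squares(F,[.53,-.008,.024],loss="soft_l1",f_scale=.0005);s2=least_squares(lambda q:F([*q,.024]),[.53,-.008],loss="soft_l1",f_scale=.0005)
    print(z,s.x.round(4),s2.x.round(4),np.abs(s.fun*1e3).max().round(1))
print((g>0).mean()); cv2.imwrite("pics/c4.png",cv2.resize(im[150:300,210:350],None,fx=4,fy=4))
# vent hole / pivot ring
print(plane(c,280,209,.187))
```

```text
0.185 [ 0.5275 -0.0086  0.0247] [ 0.5283 -0.0086] 7.1
0.187 [ 0.5269 -0.0085  0.0245] [ 0.5275 -0.0085] 7.0
1.0
[ 0.5299525  -0.00878804  0.187     ]
```

View pics/c4.png

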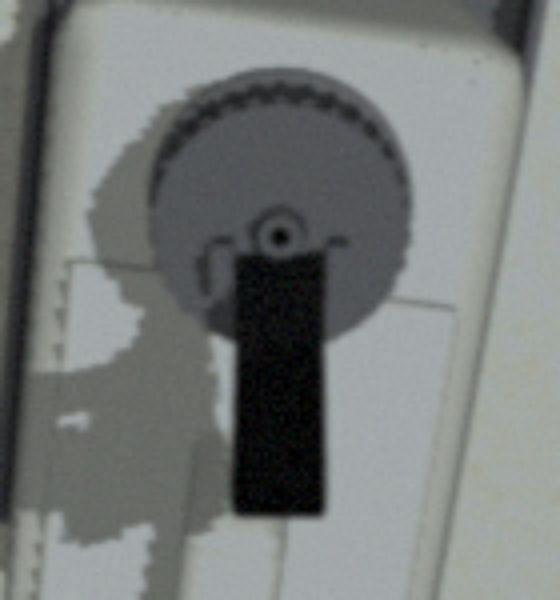

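```bash
cat >> h.py <<'E'
CX=np.array([.5282,-.0088])
def ft(r,n=6):
    A=[]
    for _ in range(n):
        r.hold(.02);s=r.get_state();A.append(np.r_[s["ft_force"],s["wrist_torque"]])
    return np.mean(A,0)
E
python3 - <<'E'
from cell import r
from h import *
r.line_to([*CX,.24],max_speed=.2)
b=ft(r);print("free",b.round(2))
r.line_to([*CX,.165],max_speed=.1);a=ft(r);print("down",(a-b).round(2))
np.save("ft0.npy",b)
x,_=shot(r,"q1d","side");y,_=shot(r,"q1s","scene");w,_=shot(r,"q1w")
print(r.get_state()["t"],r.get_state()["position"])
cv2.imwrite("pics/q1.png",np.hstack([cv2.resize(y[130:230,220:320],(400,400)),cv2.resize(x[130:230,220:320],(400,400))]))
E
```

```text
free [-0.33 -0.01  0.51  0.   -0.01 -0.02]
down [0.34 0.13 0.12 0.01 0.02 0.02]
17.2083 [ 0.52860572 -0.00885697  0.16558337]
```

View pics/q1.png

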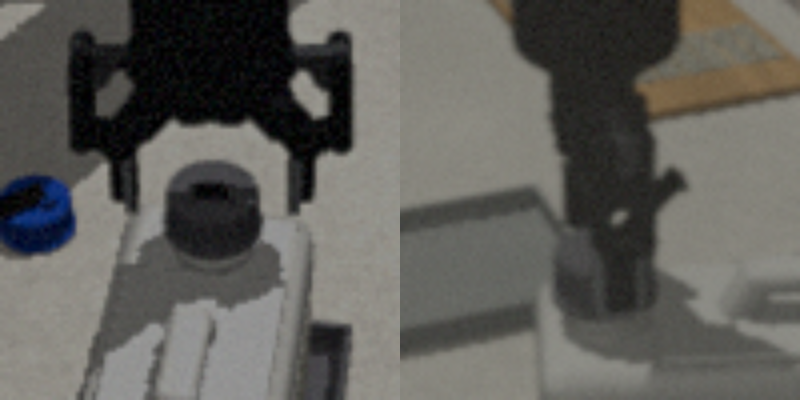

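View pics/q1w.png

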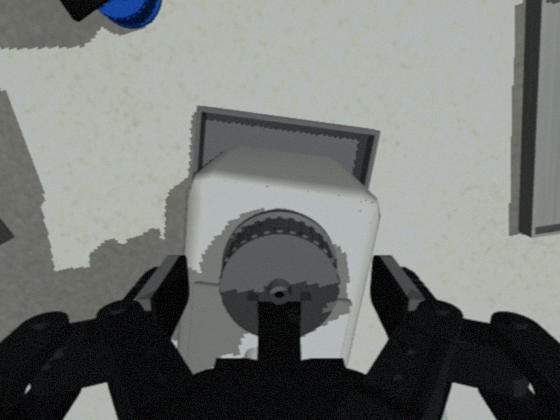

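Run:
```python
from h import *
_,D=load("q1d");_,S=load("q1s")
for n,c,off in (("side",D,400),("scene",S,0)):
  for k,p in (("captop",[*CX,.187]),("capbot",[*CX,.163]),("nearfing",np.r_[CX,.165]-.039*l),("far",np.r_[CX,.165]+.039*l)):
    u,v=proj(c,np.array(p));print(n,k,round(off+(u-220)*4),round((v-130)*4))
```

```text
side captop 595 249
side capbot 596 291
side nearfing 612 331
side far 582 247
scene captop 211 182
scene capbot 212 214
scene nearfing 138 212
scene far 286 212
```

The jaws straddle the cap evenly (scene crop: fingers at 127 and 300, cap at 212). I close on it.

Run:
```python
from cell import r
from h import *
b=np.load("ft0.npy")
print(r.set_gripper(.040,40));s=r.get_state();print(s["finger_gap"],s["t"],s["position"])
print((ft(r)-b).round(2))
w,_=shot(r,"q2w");x,_=shot(r,"q2d","side");y,_=shot(r,"q2s","scene")
cv2.imwrite("pics/q2.png",np.hstack([cv2.resize(y[130:230,220:320],(400,400)),cv2.resize(x[130:230,220:320],(400,400))]))
```

```text
False
0.04740293061631799 17.5917 [ 0.52828459 -0.00885783  0.16538087]
[-1.04 -0.11  3.07 -0.04  0.22  0.01]
```

View pics/q2.png

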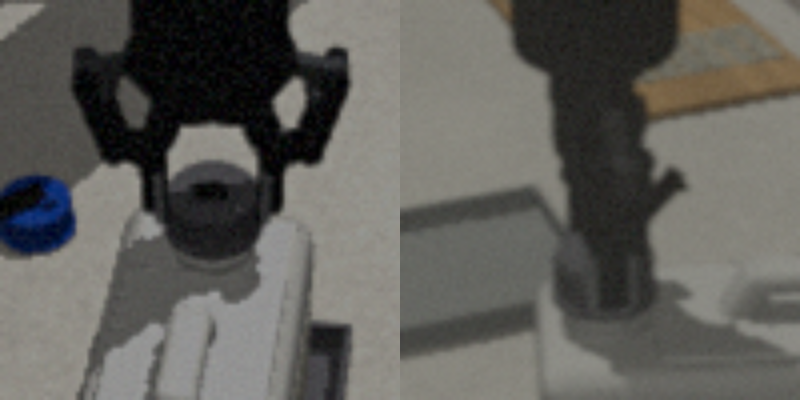

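```bash
cat > tw.py <<'E'
from cell import r
from h import *
import sys,json
b=np.load("ft0.npy")
end,step,lead=map(float,sys.argv[1:4])   # yaw end (deg), step, m per rev feedforward
try: st=json.load(open("tw.json"))
except Exception: st=dict(yaw=-10.2,x=float(CX[0]),y=float(CX[1]),z=.1655)
k=float(sys.argv[4]) if len(sys.argv)>4 else 1e-4
while st["yaw"]<end-1e-6:
    d=min(step,end-st["yaw"]);st["yaw"]+=d;st["z"]+=lead*d/360
    r.line_to([st["x"],st["y"],st["z"]],RV(st["yaw"]),max_speed=.1)
    F=ft(r,3)-b;s=r.get_state();g=np.array(s["position"])
    print("yaw %.1f t %.2f F %s Mz %.2f z %.4f gap %.4f"%(st["yaw"],s["t"],F[:3].round(1),F[5],st["z"],s["finger_gap"]))
    st["z"]+=float(np.clip(F[2]*k,-.001,.001)); st["x"]+=float(np.clip(F[0]*k/2,-3e-4,3e-4)); st["y"]+=float(np.clip(F[1]*k/2,-3e-4,3e-4))
    json.dump(st,open("tw.json","w"))
    if np.linalg.norm(F[:3])>9: print("STOP");break
E
python3 tw.py 5 5 0
```

```text
yaw -5.2 t 18.14 F [-0.3 -0.3  3.5] Mz 0.11 z 0.1655 gap 0.0468
yaw -0.2 t 18.44 F [ 0.3 -0.3  2.7] Mz 0.04 z 0.1658 gap 0.0464
yaw 4.8 t 18.74 F [ 1.1 -0.6  2.6] Mz 0.06 z 0.1661 gap 0.0466
yaw 5.0 t 19.04 F [1.9 0.1 0.9] Mz -0.02 z 0.1664 gap 0.0467
```

```bash
python3 tw.py 20 5 0.005
python3 - <<'E'
from cell import r
from h import *
w,_=shot(r,"q3w");a=cv2.imread("pics/q2w.png")
cv2.imwrite("pics/q3.png",np.hstack([cv2.resize(a[180:400,180:380],(400,440)),cv2.resize(w[180:400,180:380],(400,440))]))
E
```

```text
yaw 10.0 t 19.34 F [ 0.9 -0.7  2. ] Mz 0.06 z 0.1665 gap 0.0464
yaw 15.0 t 19.64 F [-0.2 -1.1  2.2] Mz 0.05 z 0.1668 gap 0.0470
yaw 20.0 t 19.94 F [ 0.3 -1.5 -0.9] Mz -0.02 z 0.1671 gap 0.0467
```

View pics/q3.png

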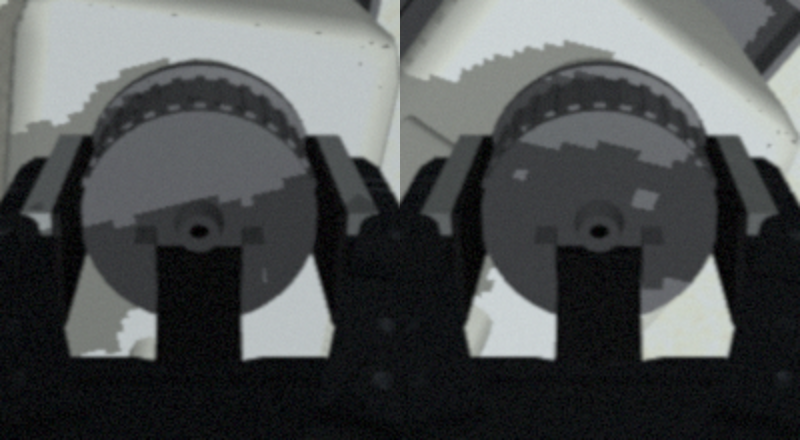

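The cap turns rigidly with the jaws: the tab stays centred between them in both pictures, and the forces are small. I continue.

```bash
python3 tw.py 75 5 0.012 1.5e-4
```

```text
yaw 25.0 t 20.29 F [ 0.6 -2.4 -1.7] Mz 0.01 z 0.1672 gap 0.0468
yaw 30.0 t 20.59 F [ 0.  -2.5 -2.6] Mz -0.02 z 0.1671 gap 0.0468
yaw 35.0 t 20.89 F [ 0.5 -3.2 -1.9] Mz 0.01 z 0.1669 gap 0.0467
yaw 40.0 t 21.19 F [ 0.1 -2.3 -1.1] Mz 0.03 z 0.1668 gap 0.0471
yaw 45.0 t 21.49 F [ 0.7 -1.7 -1.4] Mz -0.02 z 0.1668 gap 0.0467
yaw 50.0 t 21.79 F [ 0.7 -1.3 -1.3] Mz 0.04 z 0.1667 gap 0.0469
yaw 55.0 t 22.09 F [ 0.9 -1.2  0.7] Mz 0.03 z 0.1667 gap 0.0468
yaw 60.0 t 22.39 F [ 0.8 -1.   1.8] Mz 0.05 z 0.1669 gap 0.0465
yaw 65.0 t 22.69 F [ 1.5 -0.9  1.9] Mz 0.03 z 0.1674 gap 0.0466
yaw 70.0 t 22.99 F [ 1.5 -1.   1.3] Mz 0.08 z 0.1678 gap 0.0468
yaw 75.0 t 23.29 F [ 1.5 -1.   0.8] Mz 0.02 z 0.1682 gap 0.0473
```

```bash
python3 tw.py 130 5 0.010 1.5e-4
```

```text
yaw 80.0 t 23.59 F [ 2.1 -1.1  1.1] Mz 0.02 z 0.1685 gap 0.0471
yaw 85.0 t 23.89 F [ 1.9 -1.3  0.4] Mz 0.02 z 0.1688 gap 0.0464
yaw 90.0 t 24.19 F [ 1.6 -1.1  1.2] Mz 0.04 z 0.1690 gap 0.0469
yaw 95.0 t 24.49 F [ 1.6 -0.5  1.2] Mz 0.04 z 0.1693 gap 0.0471
yaw 100.0 t 24.79 F [ 1.9 -0.6  1.4] Mz 0.03 z 0.1696 gap 0.0472
yaw 105.0 t 25.09 F [1.8 0.2 1.1] Mz 0.03 z 0.1700 gap 0.0463
yaw 110.0 t 25.39 F [2.3 0.3 1. ] Mz 0.01 z 0.1703 gap 0.0468
yaw 115.0 t 25.69 F [1.6 0.2 0.8] Mz 0.05 z 0.1706 gap 0.0470
yaw 120.0 t 25.99 F [2.  0.  0.9] Mz 0.04 z 0.1708 gap 0.0469
yaw 125.0 t 26.29 F [1.7 0.6 1. ] Mz 0.03 z 0.1711 gap 0.0468
yaw 130.0 t 26.59 F [ 1.4 -0.1  1.4] Mz 0.06 z 0.1714 gap 0.0466
```

Run:
```python
from cell import r
from h import *
import json
st=json.load(open("tw.json"));b=np.load("ft0.npy")
w,_=shot(r,"q4w");cv2.imwrite("pics/q4.png",cv2.resize(w[150:420,130:430],(600,540)))
for i in range(6):
    st["z"]+=.001;r.line_to([st["x"],st["y"],st["z"]],RV(st["yaw"]),max_speed=.03)
    F=ft(r,3)-b;print(round(st["z"],4),F[:3].round(1),round(r.get_state()["t"],2))
    if F[2]<-4:
        st["z"]-=.001;r.line_to([st["x"],st["y"],st["z"]],max_speed=.03);print("held");break
json.dump(st,open("tw.json","w"))
```

```text
0.1726 [ 1.3  0.6 -0.7] 26.94
0.1736 [ 1.2  0.6 -1.2] 27.24
0.1746 [ 0.6  0.5 -1.3] 27.54
0.1756 [ 1.   0.1 -0.9] 27.84
0.1766 [ 0.5 -0.3 -0.9] 28.14
0.1776 [ 0.7  0.1 -1.7] 28.44
```

View pics/q4.png

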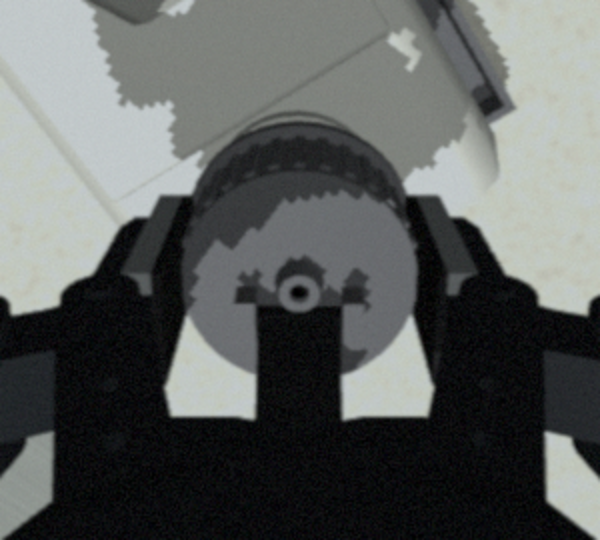

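The thread has let go: the pull stays at about 1 N. I lift, carry the cap over the tray and check.

Run:
```python
from cell import r
from h import *
import json
st=json.load(open("tw.json"));b=np.load("ft0.npy")
_,T=load("tray1");_,B=load("cap2")
for p,q in (((225,247),(396,243)),((333,247),(504,246)),((221,104),(409,95)),((342,104),(534,97))):
    x,e=tri((T,*p),(B,*q));print("rim",x.round(3),round(e[0],4))
p=[st["x"],st["y"],.23];r.line_to(p,max_speed=.08);F=ft(r)-b;print(F[:3].round(1),r.get_state()["finger_gap"])
r.line_to([p[0],p[1],.25],max_speed=.1)
r.reach([.516,.283,.16],RV(90))
print((ft(r)-b)[:3].round(1),r.get_state()["position"],r.get_state()["finger_gap"],r.get_state()["t"])
x,_=shot(r,"t1d","side");y,_=shot(r,"t1s","scene");w,_=shot(r,"t1w")
cv2.imwrite("pics/t1.png",np.hstack([cv2.resize(y[90:270,310:490],(400,400)),cv2.resize(x[100:230,160:290],(400,400))]))
```

```text
rim [0.607 0.208 0.024] 0.0009
rim [0.612 0.358 0.018] 0.0011
rim [0.417 0.209 0.014] 0.0013
rim [0.419 0.361 0.016] 0.0002
[ 0.5 -0.  -1. ] 0.046639272416855074
[ 0.3  0.2 -0.7] [0.51662573 0.2820089  0.16030648] 0.04714710851459323 30.975
```

View pics/t1.png

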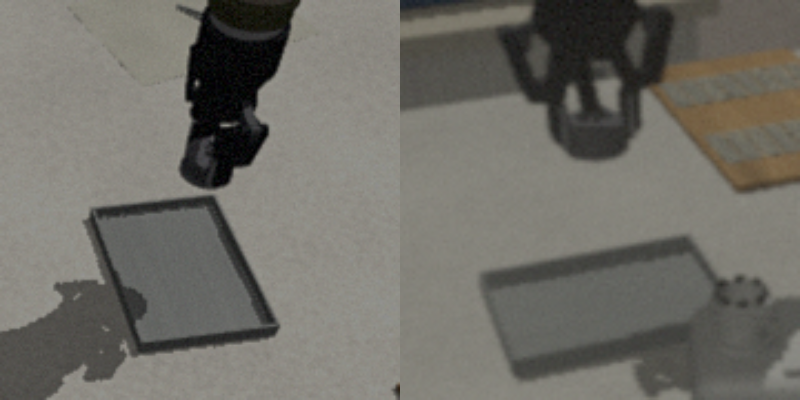

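View pics/t1w.png

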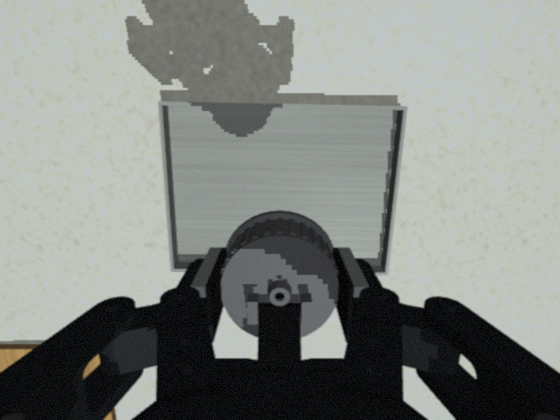

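The cap is held level over the tray and the neck is bare (side crop (740,300)). I lower it until it touches.

Run:
```python
from cell import r
from h import *
r.line_to([.516,.283,.03],max_speed=.12)
r.line_to([.516,.283,.012],max_speed=.05);b=ft(r);z=.012;print(b[:3].round(1))
while z>-.002:
    z-=.001;r.line_to([.516,.283,z],max_speed=.03);F=ft(r,4)-b;print(round(z,4),F[:3].round(1))
    if F[2]>1.5:break
x,_=shot(r,"u1d","side");y,_=shot(r,"u1s","scene")
cv2.imwrite("pics/u1.png",np.hstack([cv2.resize(y[130:270,330:470],(400,400)),cv2.resize(x[130:230,180:280],(400,400))]))
print(r.get_state()["t"],r.get_state()["position"])
```

```text
[ 0.4  0.2 -0.4]
0.011 [-0.5 -0.2 -0.2]
0.01 [ 0.3 -0.5 -0.2]
0.009 [-0.3 -0.4 -0.2]
0.008 [-0.2 -0.1 -0.5]
0.007 [-0.3 -0.4  0.2]
0.006 [-1.7 -1.1  5.8]
34.9667 [0.51616083 0.28306892 0.00654854]
```

View pics/u1.png

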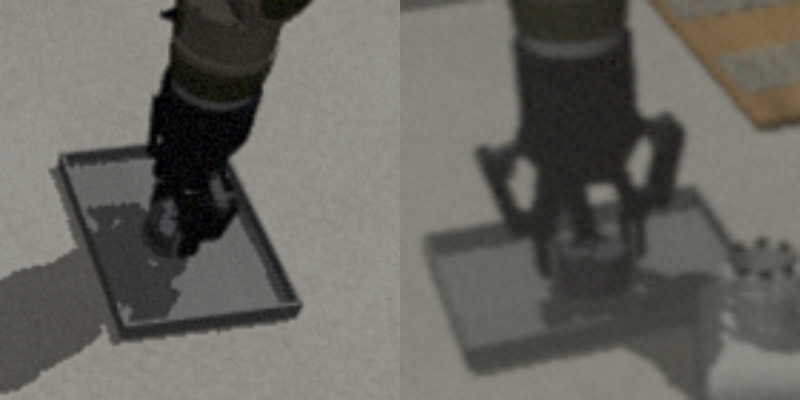

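Contact came at TCP z = 6 mm, as expected. I release and back straight up. The jaw spans the tab's sides, so the vertical path is clear.

Run:
```python
from cell import r
from h import *
r.line_to([.516,.283,.0066],max_speed=.03)
r.set_gripper(.075);print(ft(r)[:3].round(1))
r.line_to([.516,.283,.10],max_speed=.08)
r.line_to([.516,.283,.22],max_speed=.2)
c=r.camera_model("wrist");w,_=shot(r,"v1w");x,_=shot(r,"v1d","side");y,_=shot(r,"v1s","scene")
cv2.imwrite("pics/v1.png",np.hstack([cv2.resize(y[130:270,330:470],(400,400)),cv2.resize(x[130:230,180:280],(400,400))]))
print(r.get_state()["t"],r.get_state()["finger_gap"],ft(r)[:3].round(1))
```

```text
[ 0.1  0.2 -0.5]
37.925 0.07526991019691623 [-0.1 -0.1 -0. ]
```

View pics/v1.png

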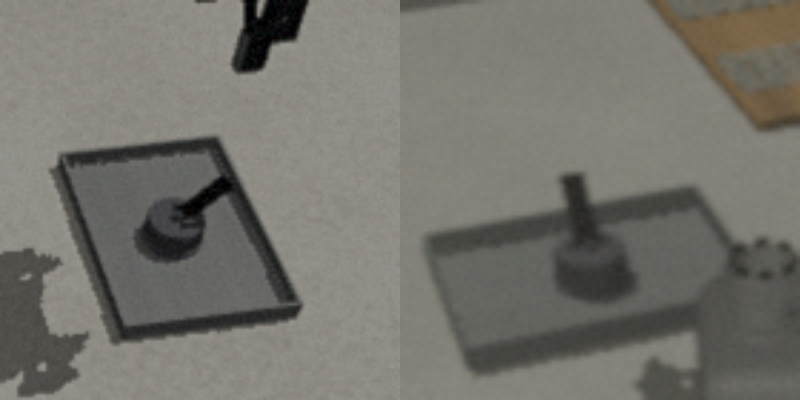

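View pics/v1w.png

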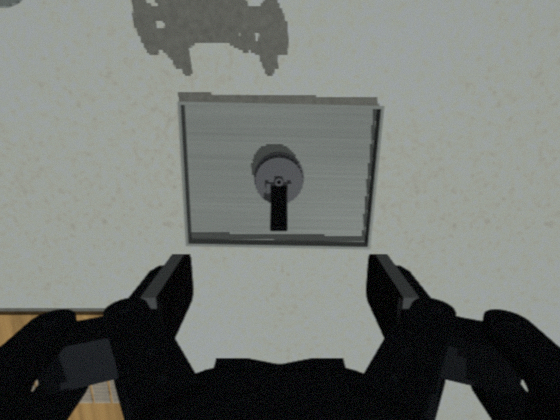

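View pics/v1s.png

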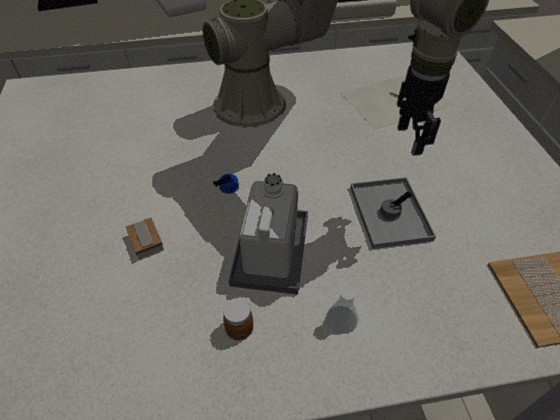

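The cap stands flat, top up, near the middle of the tray (wrist (278,178)). The slide box (145,237), flask (342,315) and jar (238,318) have the same pixels as at the start, and the robot is clear. I hand in.

Run:
```python
from cell import r
from h import *
_,c=load("v1w");print(plane(c,278,178,.027));print(r.finish_job());print(r.get_state()["t"])
```

```text
[0.51550438 0.28191305 0.027     ]
the job is handed in; nothing more can be done
None
the job is handed in; nothing more can be done
```

The canister is open and its cap is lying flat, top up, in the steel tray. I handed the job in at about 38 s of the 72 s allowed; no verdict was reported.

- **Vent tab:** I lifted it from underneath with the shut fingers and pushed it back to about 2.3 rad, measured in the side view. The pushing force stayed under 3 N.
- **Unscrewing:** I turned the grey cap 140° anticlockwise, letting the tool follow the thread by force feedback. The wrist force stayed under about 4 N. The cap then pulled free at about 1 N.
- **Setting down:** I lowered the cap until it touched the tray floor, which showed as a brief 6 N, then eased off, released and backed straight up.

**Last checks:**
- The cap centre is within about 2 mm of the tray centre, the tool force was zero and the gripper was well clear.
- The slide box, flask and jar appear at the same pixels as at the start.

**Disagreements:**
- My estimates of the cap axis differed by up to about 4 mm; I used the circle fit at x = 0.528.
- The tab pointed about 7° off the canister's axis, so I followed the tab.
- The tray rim measured 14 to 24 mm high in two views against 18 mm wall height given, so I relied on contact for the final height.

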